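Shut and lock the relay-housing access panel

TASK

Press the raised access panel of the relay housing down with a fingertip until it is fully shut. Then set a fingertip in the slot of its round quarter-turn fastener and turn it clockwise until it stops, so that the panel is locked. Grasp and lift nothing, do not lift the panel or turn the fastener before the panel is shut, and leave everything else on the bench where it is.

Things in the scene. Friction and masses are not known exactly. Their poses are not given: they have to be found in the camera images.
- housing: Open-topped grey metal relay housing, bolted down: 220 mm along x, 260 mm along y, 70 mm high. Origin: centre of its underside, on the bench; z up. Its -x side is the near side (towards the robot, turned by its yaw). The access panel is hinged along its far (+x) rim: hinge axis at x = +110 mm, z = 71 mm, parallel to y.
- panel (a joint): Angle of the aluminium access panel (rad): 0 = shut, its stop; grows as the near edge rises. The hinge is stiff: the panel stays where it is left; under 10 N near its free edge pushes it down. 228 mm by 268 mm, 5 mm thick; shut, its top face is 76 mm above the bench. Flat areas about 80 mm wide lie left and right of the fastener.
- panel_edge (a point): Middle of the panel's near (free) edge, on its top face, 224 mm from the hinge axis. Axes of the panel: x towards the hinge, y along the hinge, z out of its top face.
- slot (a point): Centre of the slot's floor, on the turning axis; y along the slot, z out of the panel. Fastener: black round knob, 92 mm across, on a 98 mm flange, on the panel's centre line 160 mm from the hinge axis. One straight slot runs right across it, open at both ends, 28 mm wide, 16 mm deep; its floor is 6 mm above the panel's top face (82 mm above the bench when shut).
- fastener (a joint): Turn of the fastener (rad), clockwise positive as seen from above: 0 to 0.3 = open, slot roughly parallel to the hinge; 1.57 = locked, its hard stop, slot at right angles to the hinge. It takes about 0.15 N m to turn and stays where it is left.
- spray_can: Bystander: spray can, 66 mm diameter, 190 mm tall, standing; to be left alone. Origin at the centre of its underside.
- tall_can: Bystander: thinner, taller spray can, 58 mm diameter, 220 mm tall, standing; to be left alone. Origin at the centre of its underside.
- grease_tin: Bystander: low tin, 64 mm diameter, 55 mm tall, standing; to be left alone. Origin at the centre of its underside.
- screwdriver: Bystander: screwdriver lying on the bench; to be left alone. Origin at its middle, at bench height; handle towards its -x.
- wrench: Bystander: wrench lying on the bench; to be left alone. Origin at its middle, at bench height; handle towards its -x.
- grinding_disc: Bystander: flat grinding disc, 90 mm diameter, 6 mm thick, lying flat; to be left alone. Origin at the centre of its underside.
- tube_offcut: Bystander: offcut of square steel tube, 60 x 40 x 40 mm; to be left alone. Origin at the centre of its underside.

How it is judged (in metres and radians):
On the way, in this order (a step that is already met when the one before it is completed fails the run):
1. the panel is pressed shut with the fastener still open (value of joint panel below 0.03 rad and value of joint fastener below 0.6 rad), for 0.2 s.
2. the fastener is turned to its locked position with the panel shut (value of joint panel below 0.03 rad and value of joint fastener above 1.4 rad), for 0.2 s.
At the end, for the whole second after the job is handed in: Panel shut (joint below 0.03 rad) and fastener locked (above 1.40 rad of its 1.57), both at rest (all of step 2 and velocity of joint each of panel, fastener below 0.05 rad/s); the robot touches nothing.
It fails at once if the fastener is turned past 0.6 rad while the panel is still up (above 0.08 rad) (value of joint panel above 0.08 rad and value of joint fastener above 0.6 rad).
It fails at once if the panel is lifted further open (above 0.72 rad; it starts at 0.65 or less) (value of joint panel above 0.72 rad).
It fails at once if a bystander is moved or lifted by more than 25 mm (distance of any of spray_can, tall_can, grease_tin, screwdriver, wrench, grinding_disc, tube_offcut from where it was at the start of the episode above 0.025 m).
It also fails if it takes over 54 s, if anything falls off the work surface, if the arm or the gripper's body presses on something with over 40 N, if the wrist force passes 120 N, or if a joint passes its speed limit or range.

ROBOT

A 6-joint arm with a two-finger parallel gripper is mounted at the origin on the work surface. World frame = base frame: x ahead of the robot, y to its left, z up, the work surface at z = 0. Lengths are in mm, angles in rad, forces in N, time in s.
With the tool pointing down it reaches from about 300 to 775 mm from the base axis. Payload 14.6 kg.
Tool frame: the origin (TCP) lies midway between the tips of the shut fingers; the grasp point (between the pads) lies 19 mm behind it (manip.hold_point_z is the distance from the TCP to the grasp point, in mm); z points along the fingers, y is the direction in which the jaws open and shut (so a half turn about z gives the same grasp; the last joint's range is limited). The gripper opens to 94 mm and grips with 3 to 60 N. Pads are 16 mm wide; open, the fingers measure 119 mm over their backs; the gripper's body (75 mm by 177 mm) begins 78 mm behind the grasp point.
Start: joints at [1.167, 0.3, 1.521, -0, 1.321, -0.067], TCP at [181.755, 519.09, 205.446] pointing down, gripper open.
Joint ranges: [-3.03, 3.03], [-0.79, 2.21], [0.23, 2.52], [-1.04, 4.18], [0, 3.07], [-2.55, 2.55]. Speed limits (rad/s): [2.22, 2.22, 2.57, 3.14, 3.14, 3.14].

INTERFACE

Orientations are given as [roll, pitch, yaw] about the fixed x, y, z axes, in that order (R = Rz(yaw) Ry(pitch) Rx(roll)).
In Python, from cell import manip gives the robot as it stands.
- The arm moves only by the shell command python3 -m crank 'ROWS' [OPENING] [FORCE]. ROWS is JSON, a list of rows, each an object with "offset": the shift along the world's x, y, z in m, a list of three; "spin": the turn about the world's z in degrees. In form: [{"offset": [dx, dy, dz], "spin": spin}, ...]. A call has exactly 8 rows; each row is the pose to reach, as a shift and turn from the pose measured when the call began; what a row does not reach only later rows make up. A row lasts 1/12 s, in which the tool goes at most 41.7 mm and 7.16 degrees, less where a joint would pass 70% of its speed; a pose out of reach is approached as far as the arm can. A call with a gripper value outside its range is refused whole. OPENING is the opening, from 0 (shut) to 1 (fully open), set as the call begins (- or left out, the last holds). The fingers move at their own pace and stop on an object; FORCE is the grip in N (left out, the last holds). Time passes only in rows, so rows that repeat a pose let the fingers close, or fill a call up. It gives the time, the measured TCP pose, the force and the opening at its end, in the units of the state.
- manip.read_state(): the state, without advancing time (a new reading comes with each control period).
- manip.camera(name): name is "scene" or "top" or "wrist"; returns a dict with "pixels" (384x512x3 uint8, red, green, blue), "fx", "fy", "cx", "cy" (pixels), "extrinsics" (4x4, takes a point from world to camera coordinates); the wrist camera has in their place "hand_eye" (4x4, takes a point from camera to tool coordinates, whose origin is the TCP and whose axes are the flange's). Camera axes: x right, y down, z forward; pixel columns grow to the right and rows downward; lengths in mm; the calibration is good to about 2 mm. A picture is of the moment at which its call begins: read the wrist's pose just before it. There is no depth.
- manip.sign_off(): hands the job in, once; it reports no verdict.
Trained networks look in a picture, given as the dict that the camera call returned (one of the last four; its "shot" number tells which), for a name from the list of things; names that differ only in an ending like _2 or _b are one class to them, and where a whole thing is asked for, a point or a joint stands for the part that bears it (a point fixed in the world has none). Each returns a list of dicts, best first, with "conf" (0 to 1); they miss things now and then, are a little off and sometimes report something else, mostly with a low value. They report only what shows in the picture. A call takes as long as a camera call.
- manip.search_frame(picture, name): "location" ([x, y, z] in mm, in world coordinates, good to about 4 mm: the middle of the surface that is visible of it).
- manip.masks_of(picture, name): "mask" (384x512 bool, what is visible of it).
The state is a dict: "clock": time; "joints": joint angles; "qd": joint speeds; "effort": joint torques, N m; "eef_pos": TCP position; "eef_rot": TCP orientation; "wrist_force": force on the tool from outside, world axes, zero at the start; "moment": the same for the moment, N m; "finger_gap": finger opening in mm.
Only numpy, scipy, OpenCV 4.12 (cv2) and the standard library are available. Lean on these libraries where they do the work, as an engineer would, in place of code of your own. Each camera call takes 0.05 s, during which the arm holds its last target. There are 200 camera calls.

## Working session

There is one attempt and no reset: what is moved stays moved. The work goes in short steps, Python scripts to look and compute and a shell command to move; the robot and the scene stay as the last step left them, time stands still between calls to the robot, and variables do not carry over. Pictures are saved under pics/ and viewed, about 8 in all and at most 12, crops included, and the job is handed in when it is done.

```bash
mkdir -p pics; ls; python3 - <<'E'
from cell import manip
import cv2,numpy as np
print(manip.read_state())
ims=[]
for c in("scene","top"):
    p=manip.camera(c); ims.append(p["pixels"][:,:,::-1])
    print(c,p["fx"],p["cx"],p["cy"],np.round(p["extrinsics"],3).tolist())
    for n in("housing","panel","panel_edge","slot","fastener","spray_can","tall_can","grease_tin","screwdriver","wrench","grinding_disc","tube_offcut"):
        print(n,[(np.round(d["location"]).tolist(),round(d["conf"],2)) for d in manip.search_frame(p,n)[:2]])
for n,i in zip("st",ims): cv2.imwrite(f"pics/{n}0.png",cv2.resize(i,(800,600)))
E
```

```text
pics
{'clock': 0.0, 'joints': array([ 1.16738984e+00,  3.00464704e-01,  1.52154481e+00, -1.98739044e-05,
        1.32069555e+00, -6.65857513e-02]), 'qd': array([ 0.00028863, -0.00203198,  0.00024107,  0.00157875, -0.00099417,
        0.00295278]), 'effort': array([ 6.77444186e-04, -5.31812632e+01, -3.52731407e+01,  7.08115473e-02,
        2.43827188e-02, -1.06435341e-04]), 'eef_pos': array([181.67162107, 518.86783111, 204.90517928]), 'eef_rot': array([-3.14048142e+00, -5.48087492e-05,  2.80477682e+00]), 'wrist_force': array([-0.3212771 , -0.64736123,  0.01521038]), 'moment': array([-0.02756791, -0.01542051,  0.02792852]), 'finger_gap': 94.19707473022424}
scene 351.4668109761746 253.38761298792198 192.76517053044455 [[-0.5, 0.866, 0.006, 251.573], [0.752, 0.437, -0.494, -384.882], [-0.43, -0.242, -0.87, 1084.111], [0.0, 0.0, 0.0, 1.0]]
housing [([610.0, 78.0, 116.0], 0.67), ([391.0, -69.0, 39.0], 0.6)]
panel [([599.0, 76.0, 116.0], 0.83)]
panel_edge [([601.0, 73.0, 114.0], 0.57), ([561.0, 69.0, 138.0], 0.25)]
slot [([560.0, 68.0, 138.0], 0.65)]
fastener [([557.0, 68.0, 139.0], 0.95)]

[... 409 characters left out ...]
37408 [[-0.003, -1.0, 0.018, 38.346], [-0.985, 0.0, -0.173, 565.939], [0.173, -0.018, -0.985, 843.177], [0.0, 0.0, 0.0, 1.0]]
housing [([576.0, 64.0, 116.0], 0.81)]
panel [([582.0, 61.0, 119.0], 0.92)]
panel_edge [([588.0, 63.0, 120.0], 0.78)]
slot [([553.0, 68.0, 146.0], 0.74), ([426.0, 86.0, 5.0], 0.69)]
fastener [([555.0, 64.0, 141.0], 0.61)]
spray_can [([580.0, -182.0, 178.0], 0.72), ([574.0, 233.0, 27.0], 0.34)]
tall_can [([649.0, 288.0, 186.0], 0.79)]
grease_tin [([507.0, -124.0, 55.0], 0.81)]
screwdriver [([573.0, 233.0, 27.0], 0.77)]
wrench [([428.0, 86.0, -0.0], 0.9)]
grinding_disc [([463.0, 254.0, 4.0], 0.77)]
tube_offcut [([401.0, -77.0, 42.0], 0.62), ([509.0, -124.0, 54.0], 0.4)]
```

View pics/t0.png

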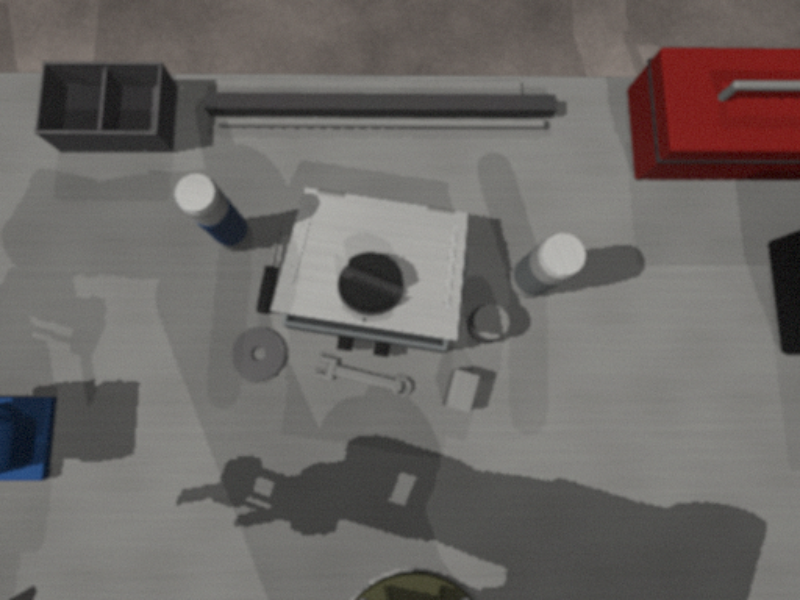

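View pics/s0.png

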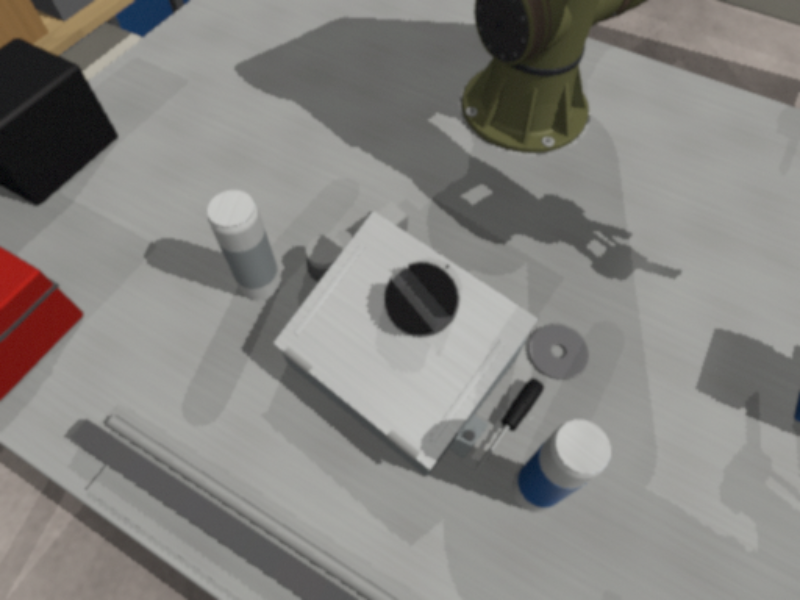

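Top view: the panel corners are at about (307,190), (467,213), (460,340), (273,312), with the knob at (371,282). Scene view: the corners are at (375,212), (537,320), (430,468), (277,343), with the knob at (421,299). The slot runs roughly parallel to the hinge. I'll fit the housing pose and panel angle.

```bash
cat > fit.py <<'E'
from cell import manip
import numpy as np
from scipy.optimize import least_squares
def P(v,pts):  # panel coords (d from hinge toward near, y, height above top face) -> world
    x,y,yaw,th=v; pts=np.atleast_2d(pts).astype(float)
    d,yy,h=pts.T; h=h+5
    X=110-d*np.cos(th)+h*np.sin(th); Z=71+d*np.sin(th)+h*np.cos(th)
    c,s=np.cos(yaw),np.sin(yaw)
    return np.c_[x+c*X-s*yy,y+s*X+c*yy,Z]
def proj(p,w):
    c=(p["extrinsics"]@np.c_[w,np.ones(len(w))].T)[:3]
    return np.c_[p["fx"]*c[0]/c[2]+p["cx"],p["fy"]*c[1]/c[2]+p["cy"]]
E
python3 - <<'E'
from fit import *
cs={n:manip.camera(n) for n in("top","scene")}
M=[[-4,134,0],[-4,-134,0],[224,-134,0],[224,134,0],[160,0,22]]
px={"top":[(307,190),(467,213),(460,340),(273,312),(371,282)],"scene":[(430,468),(277,343),(375,212),(537,320),(421,299)]}
f=lambda v:np.concatenate([(proj(cs[n],P(v,M))-np.array(px[n])*.64).ravel() for n in px])
r=least_squares(f,[600,60,0,.4],loss="soft_l1",x_scale=[10,10,.1,.1])
v=r.x;print(v,np.round(f(v).reshape(-1,2),1).tolist())
print(P(v,[[224,0,0],[160,0,22],[160,0,6],[215,80,0],[215,-80,0]]).round())
v0=[*v[:3],0];print(P(v0,[[224,0,0],[160,0,6],[210,80,0],[210,-80,0]]).round())
# slot direction: dark knob crop from top
import cv2
for n in cs:
    c=proj(cs[n],P(v,[[160,0,22]]))[0].astype(int)
    im=cs[n]["pixels"][c[1]-30:c[1]+30,c[0]-30:c[0]+30,::-1]
    cv2.imwrite(f"pics/k_{n}.png",cv2.resize(cv2.convertScaleAbs(im,alpha=2.5),(300,300),interpolation=2))
a,b=[cv2.imread(f"pics/k_{n}.png") for n in cs];cv2.imwrite("pics/k.png",np.hstack([a,b]))
for an in np.arange(0,.61,.1):  # predicted slot direction in px per fastener angle (cw from above): from +y
  print(round(an,1),[ np.degrees(np.arctan2(*(np.diff(proj(cs[n],P(v,[[160+40*np.sin(s*an),-40*np.cos(an),22],[160-40*np.sin(s*an),40*np.cos(an),22]])),axis=0)[0][::-1]))).round() for n in cs for s in(1,-1)])
E
```

```text
[ 5.93174623e+02  6.03565109e+01 -1.55230191e-01  2.99825932e-01] [[-2.4, -1.8], [-0.3, -0.6], [-3.4, 1.3], [-2.0, 0.9], [-0.9, -0.3], [-0.6, 0.2], [-3.4, -0.8], [-1.0, 0.1], [-0.0, -1.0], [-0.9, -2.2]]
[[492.  76. 142.]
 [559.  66. 144.]
 [554.  66. 129.]
 [513. 154. 139.]
 [488.  -4. 139.]]
[[481.  78.  76.]
 [544.  68.  82.]
 [507. 155.  76.]
 [482.  -3.  76.]]
0.0 [np.float64(-171.0), np.float64(-171.0), np.float64(35.0), np.float64(35.0)]
0.1 [np.float64(-166.0), np.float64(-176.0), np.float64(40.0), np.float64(29.0)]
0.2 [np.float64(-161.0), np.float64(179.0), np.float64(46.0), np.float64(23.0)]
0.3 [np.float64(-156.0), np.float64(173.0), np.float64(52.0), np.float64(17.0)]
0.4 [np.float64(-151.0), np.float64(168.0), np.float64(58.0), np.float64(11.0)]
0.5 [np.float64(-145.0), np.float64(163.0), np.float64(64.0), np.float64(6.0)]
0.6 [np.float64(-140.0), np.float64(158.0), np.float64(71.0), np.float64(0.0)]
```

View pics/k.png

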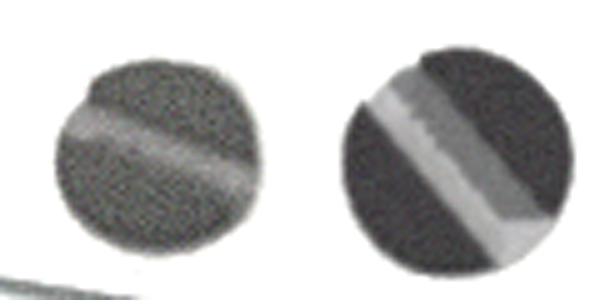

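The fit is good: panel about 0.30 rad, yaw about -0.155, slot about 0.22 rad clockwise. The slot residuals fit a fastener that is still open. I'll close the fingers and go over the left flat area, near (512,158).

```bash
python3 -m crank '[{"offset":[0.025,-0.027,0],"spin":0},{"offset":[0.05,-0.055,0],"spin":0},{"offset":[0.075,-0.082,0],"spin":0},{"offset":[0.1,-0.11,0],"spin":0},{"offset":[0.125,-0.137,0],"spin":0},{"offset":[0.15,-0.165,0],"spin":0},{"offset":[0.17,-0.185,0],"spin":0},{"offset":[0.18,-0.2,0],"spin":0}]' 0 20
python3 -m crank '[{"offset":[0.025,-0.027,0],"spin":0},{"offset":[0.05,-0.053,0],"spin":0},{"offset":[0.075,-0.08,0],"spin":0},{"offset":[0.1,-0.107,0],"spin":0},{"offset":[0.125,-0.134,0],"spin":0},{"offset":[0.14,-0.15,0],"spin":0},{"offset":[0.148,-0.159,0],"spin":0},{"offset":[0.15,-0.161,0],"spin":0}]'
```

```text
clock: 2.07
eef_pos: [363.5, 317.2, 205.6]
eef_rot: [3.141, 0.0, 2.803]
wrist_force: [0.7, 0.4, 0.3]
finger_gap: 44.1
clock: 2.73
eef_pos: [514.3, 155.0, 205.3]
eef_rot: [-3.142, 0.0, 2.801]
wrist_force: [-0.5, 0.2, -0.1]
finger_gap: 0.5
```

```bash
python3 -m crank '[{"offset":[0,0,-0.02],"spin":0},{"offset":[0,0,-0.04],"spin":0},{"offset":[0,0,-0.05],"spin":0},{"offset":[0,0,-0.058],"spin":0},{"offset":[0,0,-0.066],"spin":0},{"offset":[0,0,-0.074],"spin":0},{"offset":[0,0,-0.08],"spin":0},{"offset":[0,0,-0.085],"spin":0}]'
python3 -m crank '[{"offset":[0,0,-0.006],"spin":0},{"offset":[0,0,-0.012],"spin":0},{"offset":[0,0,-0.018],"spin":0},{"offset":[0,0,-0.024],"spin":0},{"offset":[0,0,-0.03],"spin":0},{"offset":[0,0,-0.035],"spin":0},{"offset":[0,0,-0.038],"spin":0},{"offset":[0,0,-0.038],"spin":0}]'
```

```text
clock: 3.4
eef_pos: [514.3, 155.2, 120.0]
eef_rot: [3.141, 0.0, 2.801]
wrist_force: [-0.7, -0.1, 1.1]
finger_gap: 0.4
clock: 4.07
eef_pos: [514.1, 155.1, 81.3]
eef_rot: [-3.141, -0.0, 2.801]
wrist_force: [-0.4, -0.3, 0.5]
finger_gap: 0.8
```

```bash
python3 - <<'E'
from cell import manip
import cv2
a=[manip.camera(n)["pixels"][:,:,::-1] for n in("top","scene")]
import numpy as np
cv2.imwrite("pics/p1.png",np.hstack([cv2.resize(a[0][80:260,120:360],(400,300)),cv2.resize(a[1][80:320,130:450],(400,300))]))
E
```

```text
(no output)
```

View pics/p1.png

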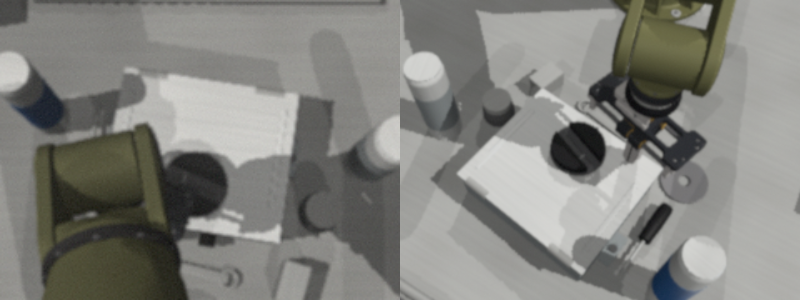

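The fingertips are on the near-left part of the panel, and it appears to have gone down with them. I'll press until the stop shows up in the force.

```bash
python3 -m crank '[{"offset":[0,0,-0.002],"spin":0},{"offset":[0,0,-0.004],"spin":0},{"offset":[0,0,-0.005],"spin":0},{"offset":[0,0,-0.006],"spin":0},{"offset":[0,0,-0.007],"spin":0},{"offset":[0,0,-0.007],"spin":0},{"offset":[0,0,-0.007],"spin":0},{"offset":[0,0,-0.007],"spin":0}]'
```

```text
clock: 4.83
eef_pos: [514.6, 155.2, 76.2]
eef_rot: [3.141, 0.001, 2.801]
wrist_force: [-5.0, -1.6, 14.3]
finger_gap: 0.5
```

The stop is there at z = 76, as expected. I'll press slightly more, then lift off and look.

```bash
python3 -m crank '[{"offset":[0,0,-0.003],"spin":0},{"offset":[0,0,-0.005],"spin":0},{"offset":[0,0,-0.005],"spin":0},{"offset":[0,0,-0.005],"spin":0},{"offset":[0,0,-0.005],"spin":0},{"offset":[0,0,-0.005],"spin":0},{"offset":[0,0,-0.005],"spin":0},{"offset":[0,0,-0.005],"spin":0}]'
python3 -m crank '[{"offset":[0,0,0.02],"spin":0},{"offset":[-0.02,0,0.05],"spin":0},{"offset":[-0.04,0.02,0.08],"spin":0},{"offset":[-0.06,0.05,0.1],"spin":0},{"offset":[-0.08,0.08,0.11],"spin":0},{"offset":[-0.1,0.11,0.11],"spin":0},{"offset":[-0.12,0.14,0.11],"spin":0},{"offset":[-0.13,0.15,0.11],"spin":0}]'
python3 - <<'E'
from fit import *
import cv2
ims=[]
v0=[593.2,60.4,-.155,0]
for n in("top","scene"):
    p=manip.camera(n); im=np.ascontiguousarray(p["pixels"][:,:,::-1])
    c=proj(p,P(v0,[[112,0,0]]))[0].astype(int)
    w=75 if n=="top" else 95
    ims.append(cv2.resize(im[c[1]-w:c[1]+w,c[0]-w:c[0]+w],(400,400),interpolation=2))
    k=400/(2*w); print(n,c-w,k)
    print(((proj(p,P(v0,[[-4,134,0],[-4,-134,0],[224,-134,0],[224,134,0],[160,0,22]]))-(c-w))*k).round().tolist())
cv2.imwrite("pics/p2.png",cv2.convertScaleAbs(np.hstack(ims),alpha=1.2))
E
```

```text
clock: 5.5
eef_pos: [515.0, 155.3, 75.6]
eef_rot: [3.14, 0.003, 2.802]
wrist_force: [-25.8, -7.7, 57.1]
finger_gap: 0.9
clock: 6.17
eef_pos: [382.9, 308.0, 185.9]
eef_rot: [3.139, 0.003, 2.804]
wrist_force: [0.7, -0.8, -0.7]
finger_gap: 0.2
top [163  97] 2.6666666666666665
[[82.0, 61.0], [361.0, 104.0], [330.0, 343.0], [38.0, 298.0], [194.0, 248.0]]
scene [162 120] 2.1052631578947367
[[238.0, 377.0], [26.0, 206.0], [170.0, 64.0], [373.0, 199.0], [231.0, 159.0]]
```

View pics/p2.png

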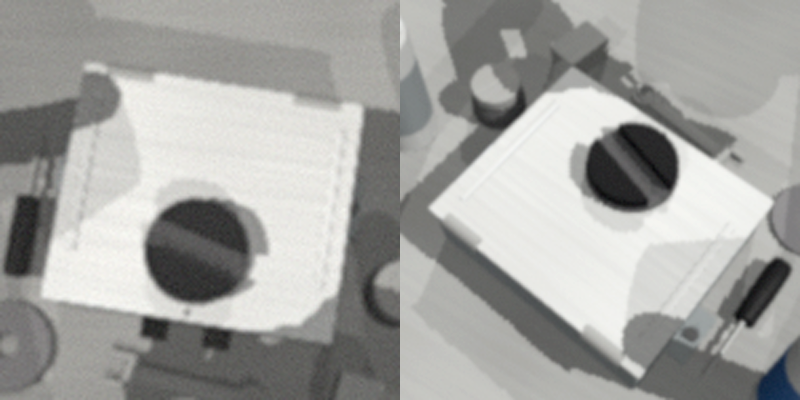

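Panel shut. In the top view the corners are (87,64), (361,104), (333,342), (42,297) and the knob is (198,250). In the scene view they are (238,384), (30,208), (172,66), (372,200) and the knob is (232,166). I'll refit at angle 0, along with the slot angle.

```bash
python3 - <<'E'
from fit import *
cs={n:manip.camera(n) for n in("top","scene")}
M=[[-4,134,0],[-4,-134,0],[224,-134,0],[224,134,0],[160,0,22]]
O={"top":((163,97),2.6667),"scene":((162,120),2.1053)}
px={"top":[(87,64),(361,104),(333,342),(42,297),(198,250)],"scene":[(238,384),(30,208),(172,66),(372,200),(232,166)]}
m={n:np.array(px[n])/O[n][1]+O[n][0] for n in px}
f=lambda v:np.concatenate([(proj(cs[n],P([*v[:3],v[3] if len(v)>3 else 0],M))-m[n]).ravel() for n in px])
for x0 in([600,60,0],[600,60,0,0.01]):
    r=least_squares(f,x0,x_scale=[10,10,.1,.1][:len(x0)]);v=r.x;print(v,f(v).reshape(-1,2).round(1).tolist())
    print(P([*v[:3],0],[[160,0,6]]).round(1))
v=[*v[:3],0]
# slot mid-lines (floor mask): threshold inside knob
import cv2
for n in cs:
    g=cv2.cvtColor(cs[n]["pixels"],cv2.COLOR_RGB2GRAY)
    # score of angle: mean brightness on the slot floor minus outside, projecting model
    best=[]
    for a in np.arange(0,.61,.02):
        u=np.array([[t,w] for t in np.linspace(-36,36,25) for w in np.linspace(-9,9,9)])
        def s(shift,h):
            d=160-u[:,0]*np.sin(a)+(u[:,1]+shift)*np.cos(a); y=u[:,0]*np.cos(a)+(u[:,1]+shift)*np.sin(a)
            q=proj(cs[n],P(v,np.c_[d,y,np.full(len(d),h)])).astype(np.float32)
            return cv2.remap(g,q[:,0],q[:,1],1).mean()
        best.append((s(0,6)-.5*s(26,22)-.5*s(-26,22),round(a,2)))
    print(n,sorted(best)[-4:])
E
```

```text
[ 5.94619224e+02  6.06829942e+01 -1.55426137e-01] [[-1.8, -1.5], [0.1, -0.5], [-1.4, -0.2], [-1.8, -0.3], [-1.6, -1.4], [-0.2, -2.6], [-2.3, -0.2], [-0.9, -0.4], [0.6, 0.1], [-0.4, -3.0]]
[[545.2  68.4  82. ]]
[ 5.94255597e+02  6.04786349e+01 -1.54162592e-01 -2.42359396e-02] [[-1.8, -1.3], [0.1, -0.4], [-1.5, 0.1], [-1.2, 0.2], [-1.5, -0.8], [-0.1, -2.9], [-2.3, -0.3], [-1.0, 0.8], [-0.0, 0.9], [-0.4, -2.5]]
[[544.8  68.2  82. ]]
top [(np.float64(18.557777777777783), np.float64(0.26)), (np.float64(18.56222222222221), np.float64(0.2)), (np.float64(18.56222222222222), np.float64(0.24)), (np.float64(18.615555555555563), np.float64(0.22))]
scene [(np.float64(28.32888888888889), np.float64(0.22)), (np.float64(28.413333333333334), np.float64(0.24)), (np.float64(28.49555555555555), np.float64(0.28)), (np.float64(28.506666666666675), np.float64(0.26))]
```

```bash
python3 -m crank '[{"offset":[0.022,-0.033,0],"spin":0},{"offset":[0.044,-0.066,0],"spin":-1},{"offset":[0.066,-0.098,0],"spin":-2},{"offset":[0.088,-0.131,0],"spin":-3.3},{"offset":[0.11,-0.164,0],"spin":-3.3},{"offset":[0.13,-0.194,0],"spin":-3.3},{"offset":[0.15,-0.223,0],"spin":-3.3},{"offset":[0.162,-0.241,0],"spin":-3.3}]' 0.5
python3 -m crank '[{"offset":[0,0,0],"spin":0},{"offset":[0,0,0],"spin":0},{"offset":[0,0,0],"spin":0},{"offset":[0,0,0],"spin":0},{"offset":[0,0,0],"spin":0},{"offset":[0,0,0],"spin":0},{"offset":[0,0,0],"spin":0},{"offset":[0,0,0],"spin":0}]'
python3 - <<'E'
from fit import *
import cv2
from scipy.spatial.transform import Rotation as R
s=manip.read_state(); print(s["eef_pos"],s["eef_rot"])
p=manip.camera("wrist"); T=np.eye(4); T[:3,:3]=R.from_euler("xyz",s["eef_rot"]).as_matrix(); T[:3,3]=s["eef_pos"]
p["extrinsics"]=np.linalg.inv(T@p["hand_eye"])
v=[594.6,60.7,-.155,0]
k=800/512
t=np.linspace(0,6.28,9)[:-1]
print("centre top",proj(p,P(v,[[160,0,22]]))*k)
im=cv2.resize(p["pixels"][:,:,::-1],(800,600))
for r,h,c in((46,22,(0,0,255)),(49,2,(0,255,0))):
    tt=np.linspace(0,6.28,60);q=proj(p,P(v,np.c_[160+r*np.cos(tt),r*np.sin(tt),0*tt+h]))*k
    cv2.polylines(im,[q.astype(int)],True,c,1)
a=.24
q=[[160-x*np.sin(a)+w*np.cos(a),x*np.cos(a)+w*np.sin(a),22] for x,w in((-44,-14),(44,-14),(44,14),(-44,14))]
cv2.polylines(im,[(proj(p,P(v,q))*k).astype(int)],True,(255,0,255),1)
q=[[160-x*np.sin(a)+w*np.cos(a),x*np.cos(a)+w*np.sin(a),6] for x,w in((-44,-14),(44,-14),(44,14),(-44,14))]
cv2.polylines(im,[(proj(p,P(v,q))*k).astype(int)],True,(0,255,255),1)
cv2.imwrite("pics/w1.png",im)
print(np.round(p["extrinsics"],2).tolist(),p["fx"])
print([ (d["location"],d["conf"]) for n in("slot","fastener") for d in manip.search_frame(p,n)[:1]])
E
```

```text
clock: 7.03
eef_pos: [548.6, 59.6, 185.3]
eef_rot: [3.141, 0.003, 2.741]
wrist_force: [0.0, 1.1, 0.3]
finger_gap: 46.2
clock: 7.7
eef_pos: [548.5, 60.0, 185.4]
eef_rot: [3.141, 0.003, 2.742]
wrist_force: [-0.0, -0.2, 0.9]
finger_gap: 47.0
[548.51304973  59.95600335 185.41228858] [3.14075562 0.00345038 2.74169307]
centre top [[403.07343933 295.76701763]]
[[0.39, 0.92, 0.0, -269.16], [0.89, -0.37, 0.27, -486.44], [0.25, -0.11, -0.96, 239.78], [0.0, 0.0, 0.0, 1.0]] 275.9907795624045
[([541.7, 70.0, 98.9], 0.86), ([540.6, 69.5, 93.2], 0.58)]
```

View pics/w1.png

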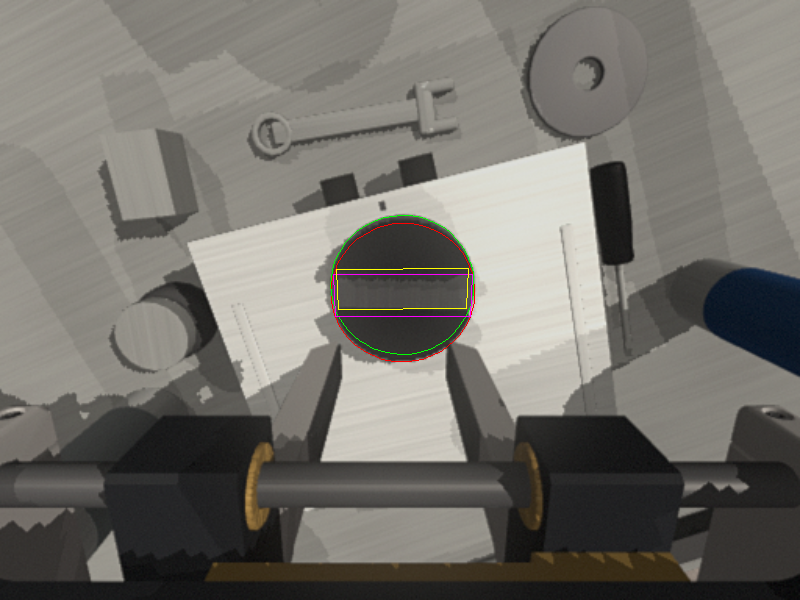

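The wrist view shows the knob and slot right on the overlay: slot level, centre about (403,292). I'll shift (-3,+8) mm and lower the fingers into the slot.

```bash
python3 -m crank '[{"offset":[-0.003,0.008,-0.01],"spin":0.3},{"offset":[-0.003,0.008,-0.03],"spin":0.3},{"offset":[-0.003,0.008,-0.05],"spin":0.3},{"offset":[-0.003,0.008,-0.065],"spin":0.3},{"offset":[-0.003,0.008,-0.075],"spin":0.3},{"offset":[-0.003,0.008,-0.08],"spin":0.3},{"offset":[-0.003,0.008,-0.08],"spin":0.3},{"offset":[-0.003,0.008,-0.08],"spin":0.3}]'
python3 -m crank '[{"offset":[0,0,-0.003],"spin":0},{"offset":[0,0,-0.006],"spin":0},{"offset":[0,0,-0.009],"spin":0},{"offset":[0,0,-0.012],"spin":0},{"offset":[0,0,-0.015],"spin":0},{"offset":[0,0,-0.018],"spin":0},{"offset":[0,0,-0.019],"spin":0},{"offset":[0,0,-0.019],"spin":0}]'
```

```text
clock: 8.52
eef_pos: [545.8, 67.9, 105.8]
eef_rot: [3.141, 0.004, 2.747]
wrist_force: [-0.5, 0.6, 0.4]
finger_gap: 46.6
clock: 9.18
eef_pos: [545.7, 67.9, 86.4]
eef_rot: [3.141, 0.003, 2.747]
wrist_force: [-0.2, 0.0, -0.2]
finger_gap: 47.0
```

The fingers are in the slot with no contact force. Now I'll turn clockwise.

```bash
python3 -m crank '[{"offset":[0,0,0],"spin":-5},{"offset":[0,0,0],"spin":-10},{"offset":[0,0,0],"spin":-15},{"offset":[0,0,0],"spin":-20},{"offset":[0,0,0],"spin":-25},{"offset":[0,0,0],"spin":-30},{"offset":[0,0,0],"spin":-35},{"offset":[0,0,0],"spin":-40}]'
python3 -m crank '[{"offset":[0,0,0],"spin":-5},{"offset":[0,0,0],"spin":-10},{"offset":[0,0,0],"spin":-15},{"offset":[0,0,0],"spin":-20},{"offset":[0,0,0],"spin":-25},{"offset":[0,0,0],"spin":-30},{"offset":[0,0,0],"spin":-34},{"offset":[0,0,0],"spin":-34}]'
python3 -c "
from cell import manip
s=manip.read_state();print(s['moment'],s['joints'])"
```

```text
clock: 9.85
eef_pos: [545.2, 68.4, 86.4]
eef_rot: [3.141, 0.002, 2.045]
wrist_force: [-3.6, 4.3, 0.9]
finger_gap: 46.9
clock: 10.52
eef_pos: [545.2, 68.3, 86.4]
eef_rot: [3.141, 0.002, 1.448]
wrist_force: [0.5, -0.1, 0.1]
finger_gap: 47.3
[-0.13728349  0.03393112  0.02230482] [ 0.05915645  0.42588745  1.64488864 -0.00262108  1.0711326   0.18325741]
```

```bash
python3 -m crank '[{"offset":[0,0,0],"spin":-3},{"offset":[0,0,0],"spin":-5},{"offset":[0,0,0],"spin":-7},{"offset":[0,0,0],"spin":-9},{"offset":[0,0,0],"spin":-10},{"offset":[0,0,0],"spin":-10},{"offset":[0,0,0],"spin":-10},{"offset":[0,0,0],"spin":-10}]'
python3 -c "
from cell import manip
s=manip.read_state();print(s['moment'])"
python3 -m crank '[{"offset":[0,0,0],"spin":-1},{"offset":[0,0,0],"spin":-2},{"offset":[0,0,0],"spin":-3},{"offset":[0,0,0],"spin":-3},{"offset":[0,0,0],"spin":-3},{"offset":[0,0,0],"spin":-3},{"offset":[0,0,0],"spin":-3},{"offset":[0,0,0],"spin":-3}]'
python3 -c "
from cell import manip
s=manip.read_state();print(s['moment'])"
```

```text
clock: 11.18
eef_pos: [545.2, 68.2, 86.4]
eef_rot: [3.141, 0.002, 1.275]
wrist_force: [-0.2, -1.6, 0.0]
finger_gap: 47.3
[-0.40946642  0.15278381  0.07518556]
clock: 11.85
eef_pos: [545.2, 68.2, 86.5]
eef_rot: [3.141, 0.003, 1.223]
wrist_force: [0.2, -3.2, 0.0]
finger_gap: 47.0
[-0.70529438  0.13141981  2.4930327 ]
```

The 2.5 N m moment means the hard stop is reached. I'll back off a few degrees (within the slot's play), withdraw upward and check.

```bash
python3 -m crank '[{"offset":[0,0,0],"spin":2},{"offset":[0,0,0],"spin":4},{"offset":[0,0,0],"spin":6},{"offset":[0,0,0.005],"spin":6},{"offset":[0,0,0.02],"spin":6},{"offset":[0,0,0.05],"spin":6},{"offset":[0,0,0.08],"spin":6},{"offset":[0,0,0.1],"spin":6}]'
python3 -m crank '[{"offset":[-0.01,0,0.02],"spin":0},{"offset":[-0.04,0,0.04],"spin":0},{"offset":[-0.07,0.03,0.05],"spin":0},{"offset":[-0.1,0.06,0.05],"spin":0},{"offset":[-0.12,0.09,0.05],"spin":0},{"offset":[-0.13,0.12,0.05],"spin":0},{"offset":[-0.14,0.15,0.05],"spin":0},{"offset":[-0.14,0.16,0.05],"spin":0}]'
python3 -m crank '[{"offset":[-0.02,0.03,0],"spin":0},{"offset":[-0.04,0.06,0],"spin":0},{"offset":[-0.05,0.08,0],"spin":0},{"offset":[-0.05,0.08,0],"spin":0},{"offset":[-0.05,0.08,0],"spin":0},{"offset":[-0.05,0.08,0],"spin":0},{"offset":[-0.05,0.08,0],"spin":0},{"offset":[-0.05,0.08,0],"spin":0}]'
python3 - <<'E'
from fit import *
import cv2
v=[594.6,60.7,-.155,0]; ims=[]
for n in("top","scene"):
    p=manip.camera(n); g=cv2.cvtColor(p["pixels"],cv2.COLOR_RGB2GRAY); best=[]
    for a in np.arange(1.0,1.9,.02):
        u=np.array([[t,w] for t in np.linspace(-36,36,25) for w in np.linspace(-9,9,9)])
        def s(shift,h):
            d=160-u[:,0]*np.sin(a)+(u[:,1]+shift)*np.cos(a); y=u[:,0]*np.cos(a)+(u[:,1]+shift)*np.sin(a)
            q=proj(p,P(v,np.c_[d,y,np.full(len(d),h)])).astype(np.float32)
            return cv2.remap(g,q[:,0],q[:,1],1).mean()
        best.append((round(s(0,6)-.5*s(26,22)-.5*s(-26,22),1),round(a,2)))
    print(n,sorted(best)[-4:])
    c=proj(p,P(v,[[112,0,0]]))[0].astype(int); w=75 if n=="top" else 95
    ims.append(cv2.resize(p["pixels"][c[1]-w:c[1]+w,c[0]-w:c[0]+w,::-1],(400,400),interpolation=2))
cv2.imwrite("pics/p3.png",cv2.convertScaleAbs(np.hstack(ims),alpha=1.2))
E
```

```text
clock: 12.52
eef_pos: [545.7, 68.5, 189.7]
eef_rot: [3.139, 0.001, 1.325]
wrist_force: [0.8, -0.6, 1.1]
finger_gap: 46.9
clock: 13.18
eef_pos: [404.1, 231.5, 240.5]
eef_rot: [3.139, -0.001, 1.324]
wrist_force: [0.8, -0.7, 0.6]
finger_gap: 46.7
clock: 13.85
eef_pos: [354.7, 310.7, 240.6]
eef_rot: [3.139, -0.002, 1.322]
wrist_force: [-0.4, -0.5, 0.0]
finger_gap: 47.2
top [(np.float64(15.4), np.float64(1.56)), (np.float64(15.5), np.float64(1.54)), (np.float64(15.5), np.float64(1.58)), (np.float64(15.5), np.float64(1.6))]
scene [(np.float64(33.8), np.float64(1.62)), (np.float64(33.9), np.float64(1.6)), (np.float64(34.0), np.float64(1.56)), (np.float64(34.0), np.float64(1.58))]
```

View pics/p3.png

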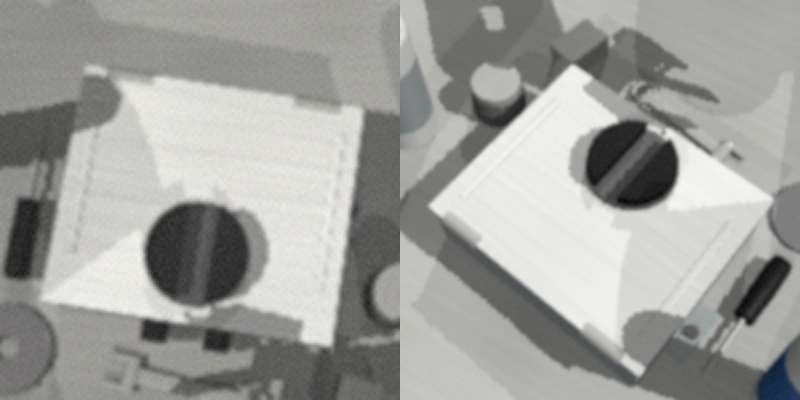

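The panel corners are where they were when shut: top (87,64), (42,297), (333,342). The slot is at right angles to the hinge in both views, measured at about 1.57 rad. The bystanders in view haven't moved and the arm is clear.

```bash
python3 -c "
from cell import manip
print(manip.sign_off())"
```

```text
the job is handed in; nothing more can be done
None
```

The panel is shut and the fastener is locked. I handed the job in at about 14 s of the 54 s allowed; no verdict was reported.

- **Panel:** I pressed it down on the left flat area with the closed fingertips. It met its stop at z ≈ 76 mm, the expected height, with the wrist force peaking at about 64 N at the end of the press. The force read almost zero on the way down, so I confirmed it was shut from the camera pictures.
- **Fastener:** I set both fingertips in the slot and turned clockwise until the wrist moment rose to 2.5 N m at the hard stop. I then backed off 6° within the slot's play and lifted out.
- **Last checks:**
  - Both camera fits put the slot at about 1.57 rad, and the panel corners match the shut position.
  - The arm is clear with near-zero wrist force, and the bystanders in view look unmoved. The tall can, spray can and tube offcut are only partly in the last picture, and I judged this by eye, not by measurement.
- **Disagreement:** The position fits left differences of up to about 3 pixels (roughly 5–7 mm) in the fixed cameras. The close-up wrist view agreed to about 1 mm, so I went by that.

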